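Close the keyed lid of a canister in the bicycle hallway

ROBOT

A 6-joint arm with a two-finger parallel gripper is mounted at the origin on the work surface. World frame = base frame: x ahead of the robot, y to its left, z up, the work surface at z = 0. Lengths are in m, angles in rad, forces in N, time in s.
With the tool pointing down it reaches from about 0.425 to 0.95 m from the base axis. Payload 3.5 kg.
Tool frame: the origin (TCP) lies midway between the tips of the shut fingers; the grasp point (between the pads) lies 19 mm behind it; x points along the fingers, y is the direction in which the jaws open and shut, and the axes are right-handed (so a half turn about x gives the same grasp; the last joint's range is limited). The gripper opens to 85 mm and grips with 20 to 120 N. Pads are 22 mm wide; open, the fingers measure 114 mm over their backs; the gripper's body (76 mm by 85 mm) begins 54 mm behind the grasp point. The pads swing forward as they close: fully open they stand 13 mm farther back than shut.
Start: joints at [1.091, 0.286, 1.577, -0, 1.279, -0.15], TCP at [0.219, 0.639, 0.231] pointing down, gripper open.
Joint ranges: [-2.77, 2.77], [-0.9, 2.22], [0.21, 2.48], [-1.53, 4.67], [0.24, 2.81], [-2.84, 2.84]. Speed limits (rad/s): [2.79, 2.79, 3.14, 3.14, 3.14, 3.14].

INTERFACE

Orientations are given as a unit quaternion [x, y, z, w].
In Python, from plant import sensors, optics, ctrl gives the robot as it stands.
- The arm moves only by the tool arm_command, never from a script. Its argument "increments" is a list that holds one entry, the list of rows, each a list of 4 numbers: the shift along the tool's x, y, z in cm, then the turn about the tool's x in rad. A call has 1 to 20 rows; each row shifts and turns the commanded pose from where the row before left it, along the tool's axes as they then stand; what a row does not reach is not made up. A row lasts 1/8 s, in which the tool goes at most 62.5 mm and 10.7 degrees, less where a joint would pass 70% of its speed; a pose out of reach is approached as far as the arm can. A call with a gripper value outside its range is refused whole. "grip" is the finger opening in cm, from 0 to 8.54, set as the call begins (left out, the last holds). The fingers move at their own pace and stop on an object; "grip_force" is the grip in N (left out, the last holds). Time passes only in rows, so rows that do not move let the fingers close. It gives the time, the measured TCP pose, the force and the opening at its end, in the units of the state.
- sensors.get_state(): the state, without advancing time (a new reading comes with each control period).
- optics.read_camera(name): name is "scene" or "top" or "wrist"; returns the picture (480x640x3 uint8, blue, green, red); there is no depth.
- optics.camera_model(name): a dict with "camera_matrix" (3x3 intrinsics, pixels), "world_from_camera" (4x4, takes a point from camera to world coordinates); the wrist camera has in their place "mount" (4x4, takes a point from camera to tool coordinates, whose origin is the TCP and whose axes are the tool frame's). Camera axes: x right, y up, looking along -z (the intrinsics and any distortion apply to the point x, -y, -z); pixel columns grow to the right and rows downward; lengths in m; the calibration is good to about 2 mm. A picture is of the moment at which its call begins: read the wrist's pose just before it. camera_model takes no time and is no camera call.
- ctrl.sign_off(): hands the job in, once; it reports no verdict.
Trained networks look in the newest picture that a camera, given by its name, has taken for a name from the list of things; names that differ only in an ending like _2 or _b are one class to them, and where a whole thing is asked for, a point or a joint stands for the part that bears it (a point fixed in the world has none). Each returns a list of dicts, best first, with "conf" (0 to 1); they miss things now and then, are a little off and sometimes report something else, mostly with a low value. They report only what shows in the picture. A call takes as long as a camera call. They do not tell look-alikes from the thing itself.
- optics.boxes_of(camera, query): "at" ([row, column] in pixels, amid what is visible of it).
- optics.place_of(camera, query): "at" ([row, column] in pixels: a listed point, or the origin of a listed thing).
The state is a dict: "time": time; "qpos": joint angles; "dq": joint speeds; "joint_efforts": joint torques, N m; "eef_pos": TCP position; "tcp_rot": TCP orientation; "contact_force": force on the tool from outside, world axes, zero at the start; "wrist_torque": the same for the moment, N m; "opening": opening from 0.0 (shut) to 1.0 (fully open).
Only numpy, scipy, OpenCV 4.12 (cv2) and the standard library are available. Lean on these libraries where they do the work, as an engineer would, in place of code of your own. Each camera call takes 0.05 s, during which the arm holds its last target.

TASK

Close the steel canister: with a fingertip push the yellow tab round until the notch in the lid's rim stands over the red pin on the canister, then press the lid gently down until it is fully home and leave it with the hand clear. Only push and press: do not squeeze the tab or lift the lid, and leave the other things on the shelf where they are.

Things in the scene. Friction and masses are not known exactly. Their poses are not given: they have to be found in the camera images.
- canister: Round stainless steel canister, 132 mm in diameter, fixed to the shelf on a 150 mm square black rubber pad 3 mm thick; its shoulder is 80 mm above the shelf. Origin: on its axis at shelf height, z up; its x axis points level from the axis towards the red pin. The lid stays on this axis: it only turns about it and slides along it.
- pin (a point): Red locating pin: a round bar 8 mm thick lying radially on the canister's shoulder, 43 to 64 mm from the axis; the part beyond 51 mm shows outside the lid's rim, and a red stripe runs down the canister below it. This point is on top of the pin, 58 mm from the axis and 88 mm above the shelf. The pin does not move.
- lid_centre (a point): Centre of the flat top of the lid, an aluminium disc 102 mm in diameter and 10 mm thick. At the start the lid stands proud on its black gasket: top 99.5 mm above the shelf, underside 1.5 mm above the pin's top. Fully home its top is 90.5 mm above the shelf. The top is flat and bare but for the tab, with a thin dark circle at the centre; it may be pressed anywhere, and the lid never tips.
- notch (a point): Notch cut through the lid's rim, 16 mm wide, open outwards from 41 mm off the axis to the rim, with a red radial line on the lid just inside it. This point is at lid-top height, 46 mm from the axis, in the middle of the notch. Over the pin it has about 4 mm to spare on either side.
- tab (a point): Yellow tab standing on the lid, diametrically opposite the notch: 24 mm long radially (24 to 48 mm from the axis), 12 mm wide, 16 mm tall. This point is the middle of the tab's top, 36 mm from the axis. It turns with the lid.
- lid_turn (a joint): Angle of the lid about the upright axis, rad: 0 when the notch is exactly over the pin, positive when the lid is turned anticlockwise seen from above. It starts between 0.6 and 1.7 (so the lid must be turned clockwise), can go from -1.0 to 2.2, and stays where it is left: the gasket gives a steady drag of 0.12 N m, about 3.5 N at the tab.
- lid_press (a joint): How far the lid has been pressed down, m: 0 at the start, 0.009 fully home (a hard stop), negative if lifted. The gasket resists with a steady 5 N and holds the lid where it is left. With the notch off the pin the rim lands on the pin after 1.5 mm and goes no farther.
- light: Bystander: green silicone bicycle light with a clear lens, 42 mm across, 29 mm tall, loose. Origin under its centre.
- clamp: Bystander: chrome seat clamp ring with two ears and a bolt, 39 mm across, 16 mm tall, loose. Origin under the ring's centre.
- multitool: Bystander: orange folding multitool, 92 x 36 x 22 mm, long side along its x, loose. Origin under its centre.
- spoke_wrench: Bystander: blue spoke wrench, a 36 mm disc 10 mm thick with two steel jaws, loose. Origin under its centre.
- pump: Bystander: small aluminium hand pump lying along its x, 200 mm long, 26 mm tall, loose. Origin on the shelf below its middle.
- oil: Bystander: yellow chain oil bottle with a black cap, 38 mm across, 100 mm tall, standing loose. Origin under its centre.
- bell: Bystander: brass bicycle bell, 50 mm across, 28 mm tall, loose. Origin under its centre.
There are look-alikes about, which are no part of the job. Several things have the shape of the canister; the one meant has the colours described above.

How it is judged:
By the outcome, as a careful person would: the job done as asked, in the order asked, and still so for the second after the job is handed in, with the robot touching nothing.
It also fails if it takes over 45 s, if anything falls off the work surface, if the arm or the gripper's body presses on something with over 40 N, if the wrist force passes 120 N, or if a joint passes its speed limit or range.

## Working session

There is one attempt and no reset: what is moved stays moved. The work goes in short steps, Python scripts to look and compute and a tool call to move; the robot and the scene stay as the last step left them, time stands still between calls to the robot, and variables do not carry over. Pictures are saved under pics/ and viewed, and the job is handed in when it is done.

Besides the shell and the picture viewer there is one more tool, called after "Call:" as name(argument=value, ...), one argument or row to a line, values as JSON. arm_command: Moves the arm, as the interface text tells. Its arguments: {"type":"object","properties":{"increments":{"type":"array","items":{"type":"array","items":{"type":"array","items":{"type":"number"}}}},"grip":{"type":"number"},"grip_force":{"type":"number"}},"required":["increments"]}

```bash
mkdir -p pics; ls; python3 - <<'E'
from plant import sensors, optics, ctrl
import cv2
s=sensors.get_state();print(s)
for c in ["scene","top"]:
    im=optics.read_camera(c);cv2.imwrite(f"pics/{c}0.png",im)
    m=optics.camera_model(c);print(c,m)
    for q in ["canister","lid_centre","notch","tab","pin"]:
        print(q,[(r['at'],round(r['conf'],2)) for r in optics.place_of(c,q)])
print(optics.camera_model("wrist"))
E
```

```text
pics
{'time': 0.0, 'qpos': array([ 1.09100391e+00,  2.87166233e-01,  1.57821057e+00,  5.65758238e-06,
        1.27854490e+00, -1.50016753e-01]), 'dq': array([ 1.03121981e-03, -1.14274238e-03,  1.24560852e-03,  3.33043781e-04,
       -3.37840950e-05, -2.11500535e-05]), 'joint_efforts': array([ 5.04927866e-04, -4.05981231e+01, -2.92624104e+01, -1.49302391e-04,
        5.91028162e-03,  1.15403836e-05]), 'eef_pos': array([0.21826021, 0.63804403, 0.2299286 ]), 'tcp_rot': array([ 0.11528383,  0.69777243, -0.11684855,  0.6972587 ]), 'contact_force': array([-0.78746419, -0.11016932,  0.09135162]), 'wrist_torque': array([ 0.02999441, -0.02286708, -0.0289909 ]), 'opening': 1.0026741075662964}
scene {'camera_matrix': array([[605.54244583,   0.        , 315.77667819],
       [  0.        , 605.54244583, 254.11598123],
       [  0.        ,   0.        ,   1.        ]]), 'world_from_camera': array([[ 0.20636468, -0.62317544,  0.75436462,  1.47603035],
       [ 0.97837424,  0.14248897, -0.1499358 , -0.17476602],
       [-0.01405233,  0.76899237,  0.63910349,  0.89038351],
       [ 0.        ,  0. 
[... 1341 characters left out ...]
3), ([322.2, 376.7], 0.91), ([322.0, 254.6], 0.78), ([242.2, 322.1], 0.61)]
pin [([218.8, 310.1], 0.95), ([292.0, 247.6], 0.79), ([287.0, 369.8], 0.76), ([135.3, 335.4], 0.68)]
{'camera_matrix': array([[367.80270193,   0.        , 313.60501835],
       [  0.        , 367.80270193, 244.570432  ],
       [  0.        ,   0.        ,   1.        ]]), 'mount': array([[ 2.87966086e-04,  3.02502589e-01, -9.53148520e-01,
        -1.41972261e-01],
       [ 9.99999053e-01,  1.19537974e-03,  6.81500591e-04,
         1.58141097e-05],
       [ 1.34553012e-03, -9.53147814e-01, -3.02501958e-01,
        -7.75480794e-02],
       [ 0.00000000e+00,  0.00000000e+00,  0.00000000e+00,
         1.00000000e+00]])}
```

View pics/scene0.png

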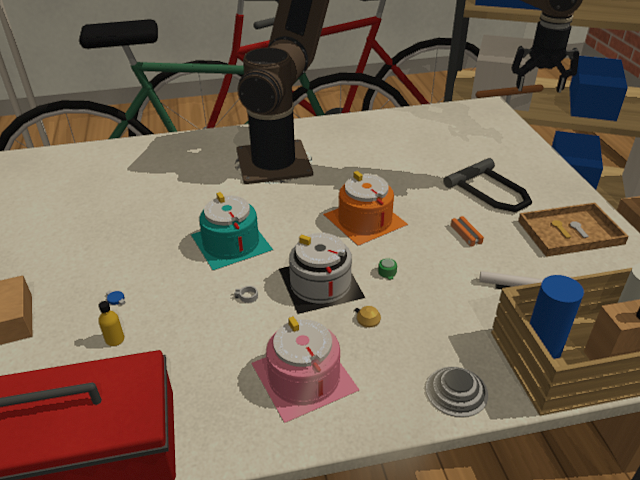

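View pics/top0.png

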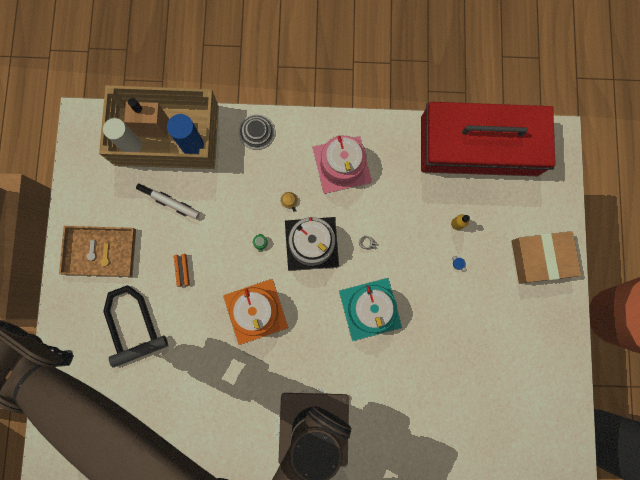

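The scene view shows the steel canister on its black pad, lid at about (row 246, col 320). In the top view its lid is at about (237, 313), with the notch upper left and the tab lower right. The pink, teal and orange ones are look-alikes.

```bash
cat > h.py <<'E'
import numpy as np
from plant import sensors, optics, ctrl
from scipy.spatial.transform import Rotation as R
def cam(c,st=None):
    m=optics.camera_model(c);K=np.array(m['camera_matrix'])
    if c=='wrist':
        T=np.eye(4);T[:3,:3]=R.from_quat(st['tcp_rot']).as_matrix();T[:3,3]=st['eef_pos'];W=T@np.array(m['mount'])
    else: W=np.array(m['world_from_camera'])
    return K,W
def onz(K,W,at,z):
    r,c=at;d=np.array([(c-K[0,2])/K[0,0],-(r-K[1,2])/K[1,1],-1.]);d=W[:3,:3]@d
    t=(z-W[2,3])/d[2];return W[:3,3]+t*d
def px(K,W,p):
    q=W[:3,:3].T@(np.array(p)-W[:3,3]);return np.array([K[1,2]-K[1,1]*q[1]/-q[2]*1,K[0,2]+K[0,0]*q[0]/-q[2]])
E
python3 - <<'E'
from h import *
import cv2
o={'scene':dict(canister=(282.7,320.3),lid_centre=(245.5,320.2),notch=(255.5,336.9),tab=(234.1,305.6),pin=(270.8,328.5)),
'top':dict(canister=(244,311.2),lid_centre=(235.6,313.8),notch=(230.7,298.8),tab=(242.2,322.1),pin=(218.8,310.1))}
z=dict(canister=0,lid_centre=.0995,notch=.0995,tab=.1155,pin=.088)
for c in o:
    K,W=cam(c)
    P={k:onz(K,W,v,z[k]) for k,v in o[c].items()}
    for k in P:
        d=P[k]-P['lid_centre'];print(c,k,P[k].round(4),'r',np.hypot(*d[:2]).round(4),'ang',np.degrees(np.arctan2(d[1],d[0])).round(1))
im=cv2.imread('pics/scene0.png')[215:325,260:380];cv2.imwrite('pics/s0c.png',cv2.resize(im,None,fx=5,fy=5,interpolation=cv2.INTER_CUBIC))
im=cv2.imread('pics/top0.png')[205:285,270:360];cv2.imwrite('pics/t0c.png',cv2.resize(im,None,fx=6,fy=6,interpolation=cv2.INTER_CUBIC))
E
```

```text
scene canister [0.5225 0.0236 0.    ] r 0.0057 ang -19.5
scene lid_centre [0.5171 0.0255 0.0995] r 0.0 ang 0.0
scene notch [0.5564 0.0518 0.0995] r 0.0473 ang 33.8
scene tab [ 4.927e-01 -2.000e-04  1.155e-01] r 0.0355 ang -133.5
scene pin [0.5859 0.0276 0.088 ] r 0.0687 ang 1.7
top canister [0.5189 0.0228 0.    ] r 0.012 ang 150.7
top lid_centre [0.5294 0.0169 0.0995] r 0.0 ang 0.0
top notch [0.5418 0.0589 0.0995] r 0.0438 ang 73.6
top tab [ 0.5095 -0.0063  0.1155] r 0.0305 ang -130.7
top pin [0.5785 0.0286 0.088 ] r 0.0504 ang 13.5
```

View pics/s0c.png

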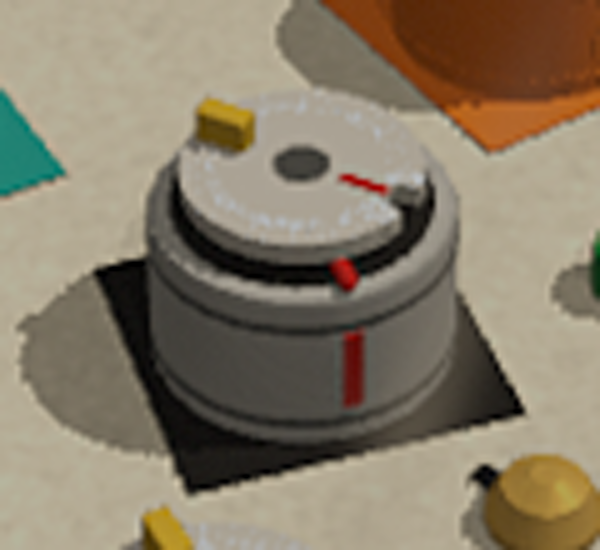

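View pics/t0c.png

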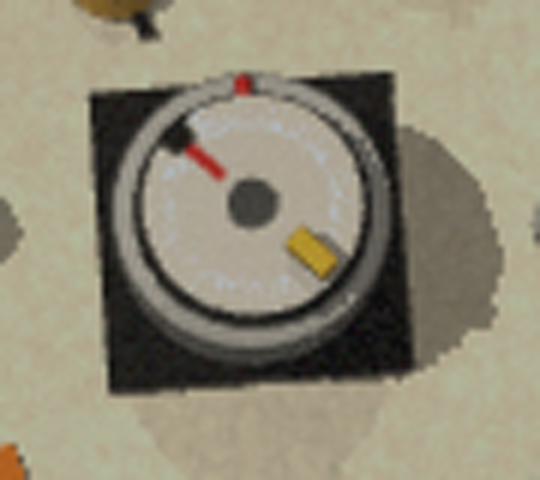

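```bash
python3 - <<'E'
from h import *
def s(x,y):return (215+y/5-.4,260+x/5-.4)
def t(x,y):return (205+y/6-.4,270+x/6-.4)
o={'scene':dict(lid_centre=s(301,163),notch=s(408,193),tab=s(228,112),pin=s(345,272)),
'top':dict(lid_centre=t(252,203),notch=t(178,137),tab=t(312,250),pin=t(243,84))}
z=dict(canister=0,lid_centre=.0995,notch=.0995,tab=.1155,pin=.088)
for c in o:
    K,W=cam(c)
    P={k:onz(K,W,v,z[k]) for k,v in o[c].items()}
    for k in P:
        d=P[k]-P['lid_centre'];print(c,k,P[k].round(4),'r',np.hypot(*d[:2]).round(4),'ang',np.degrees(np.arctan2(d[1],d[0])).round(1))
st=sensors.get_state();print(R.from_quat(st['tcp_rot']).as_matrix().round(3))
E
```

```text
scene lid_centre [0.5224 0.0235 0.0995] r 0.0 ang 0.0
scene notch [0.5512 0.0621 0.0995] r 0.0481 ang 53.2
scene tab [ 0.5022 -0.0029  0.1155] r 0.0333 ang -127.5
scene pin [0.5806 0.029  0.088 ] r 0.0584 ang 5.3
top lid_centre [0.5213 0.0227 0.0995] r 0.0 ang 0.0
top notch [0.551  0.0579 0.0995] r 0.0461 ang 49.8
top tab [ 0.4983 -0.0052  0.1155] r 0.0362 ang -129.5
top pin [0.579  0.0286 0.088 ] r 0.058 ang 5.8
[[ 0.     0.324  0.946]
 [ 0.     0.946 -0.324]
 [-1.     0.    -0.   ]]
```

Call:
arm_command(
  increments=[
    [[0,-3.3,3.15,0],[0,-3.3,3.15,0],[0,-3.3,3.15,0],[0,-3.3,3.15,0],[0,-3.3,3.15,0],[0,-3.3,3.15,0],[0,-3.3,3.15,0],[0,-3.3,3.15,0],[0,-3.3,3.15,0],[0,-3.3,3.15,0],[0,-3.3,3.15,0],[0,-3.3,3.15,0],[0,-3.3,3.15,0],[0,-3.3,3.15,0],[0,-3.3,3.15,0],[0,-3.3,3.15,0]],
  ],
  grip=0,
  grip_force=30,
)

```text
time: 2.6
eef_pos: [0.525, -0.0256, 0.2317]
tcp_rot: [0.116, 0.697, -0.116, 0.698]
contact_force: [0.7, -0.2, -0.2]
opening: -0.001
```

Call:
arm_command(
  increments=[
    [[0,0,0,0.17],[0,0,0,0.17],[0,0,0,0]],
  ],
)

```text
time: 2.98
eef_pos: [0.5244, -0.0243, 0.2314]
tcp_rot: [0.232, 0.668, -0.232, 0.668]
contact_force: [0.3, 0.0, 0.8]
opening: 0.001
```

```bash
python3 - <<'E'
from h import *
import cv2
st=sensors.get_state();print(st['time'],st['eef_pos'],st['qpos'],st['opening'],st['contact_force']);M=R.from_quat(st['tcp_rot']).as_matrix();print(M.round(4))
im=optics.read_camera('wrist');cv2.imwrite('pics/w1.png',im)
K,W=cam('wrist',st)
c=np.array([.522,.023,.0995])
for p in [c,c+[.046*np.cos(np.radians(51.5)),.046*np.sin(np.radians(51.5)),0],st['eef_pos']]:print(px(K,W,p))
E
```

```text
2.975 [ 0.52443768 -0.02432991  0.23142434] [-2.39743397e-01 -4.71129195e-02  1.94245817e+00 -1.92654144e-05
  1.24610607e+00 -1.14234003e+00] 0.0005086364930293868 [0.31816905 0.01994604 0.81704364]
[[ 1.000e-04  6.196e-01  7.849e-01]
 [-1.000e-04  7.849e-01 -6.196e-01]
 [-1.000e+00  0.000e+00  1.000e-04]]
[192.68477246 361.49119054]
[192.84038333 423.00899422]
[316.27977671 313.8563849 ]
```

View pics/w1.png

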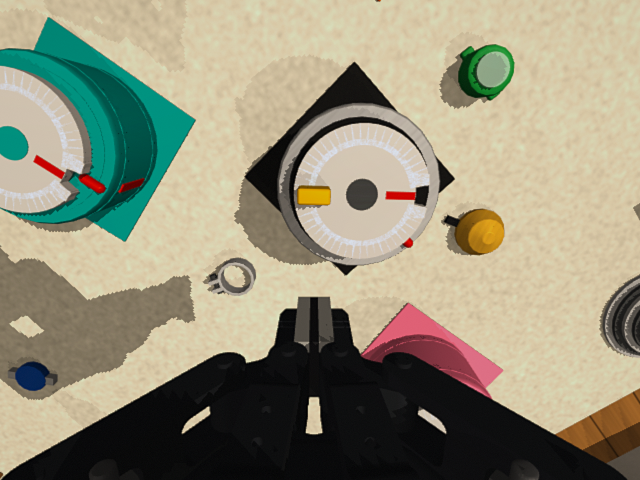

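The wrist view shows the tab at (195, 314), lid centre (194, 362) and notch (195, 422), all as predicted. The fingertips at row ~300 are lined up with the tab. I'll lower beside it.

Call:
arm_command(
  increments=[
    [[2,0,0,0],[2,0,0,0],[2,0,0,0],[2,0,0,0],[2,0,0,0],[1.5,0,0,0],[1,0,0,0],[0,0,0,0],[0,0,0,0]],
  ],
)

```text
time: 4.15
eef_pos: [0.525, -0.0243, 0.107]
tcp_rot: [0.232, 0.667, -0.232, 0.668]
contact_force: [1.1, -0.0, -1.3]
opening: 0.002
```

```bash
python3 - <<'E'
from h import *
import cv2
st=sensors.get_state();print(st['time'],st['eef_pos'],st['contact_force'])
im=optics.read_camera('wrist');cv2.imwrite('pics/w2.png',im)
im=optics.read_camera('scene')[200:320,250:390];cv2.imwrite('pics/s2.png',cv2.resize(im,None,fx=5,fy=5,interpolation=cv2.INTER_CUBIC))
E
```

```text
4.15 [ 0.52496867 -0.02425616  0.10703835] [ 1.07126409 -0.00407993 -1.26959638]
```

View pics/w2.png

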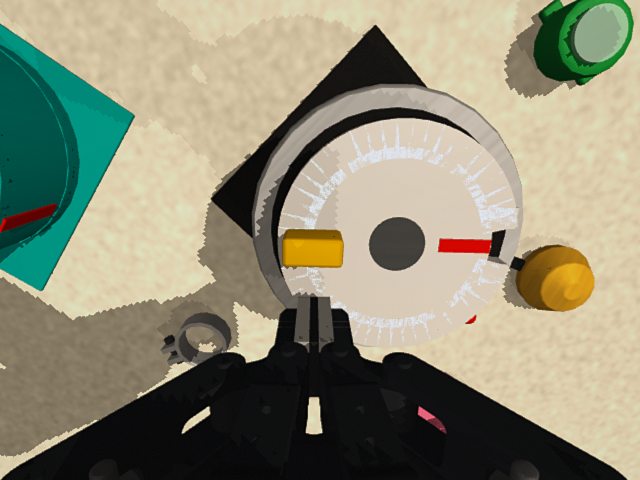

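View pics/s2.png

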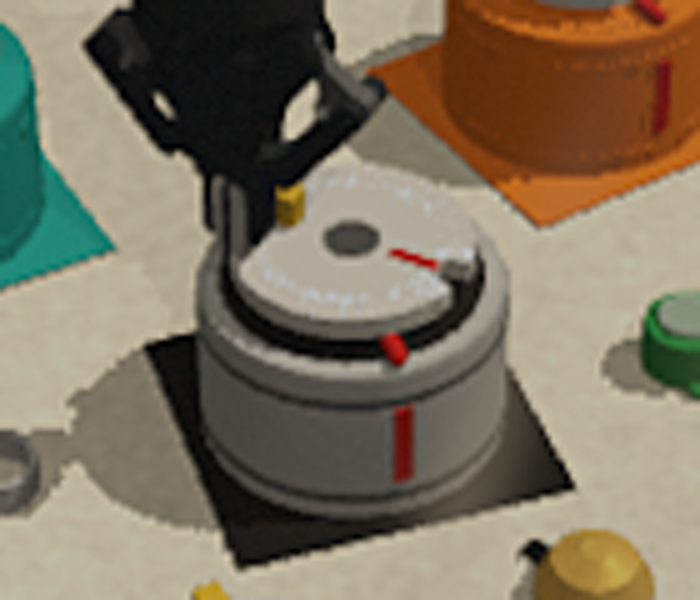

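Call:
arm_command(
  increments=[
    [[0.2,0,-0.4,0],[0,0,-0.4,0],[0,0,-0.3,0],[0,0,-0.2,0],[0,0,-0.1,0],[0,0,0,0]],
  ],
)

```text
time: 5.0
eef_pos: [0.5137, -0.0157, 0.1044]
tcp_rot: [0.232, 0.667, -0.232, 0.668]
contact_force: [1.6, -0.9, -1.1]
opening: 0.003
```

```bash
python3 - <<'E'
from h import *
import cv2
st=sensors.get_state();print(st['time'],st['eef_pos'],st['contact_force'])
im=optics.read_camera('wrist');cv2.imwrite('pics/w3.png',im)
E
```

```text
5.0 [ 0.51374569 -0.01565816  0.10442218] [ 1.56464631 -0.88647187 -1.10837023]
```

View pics/w3.png

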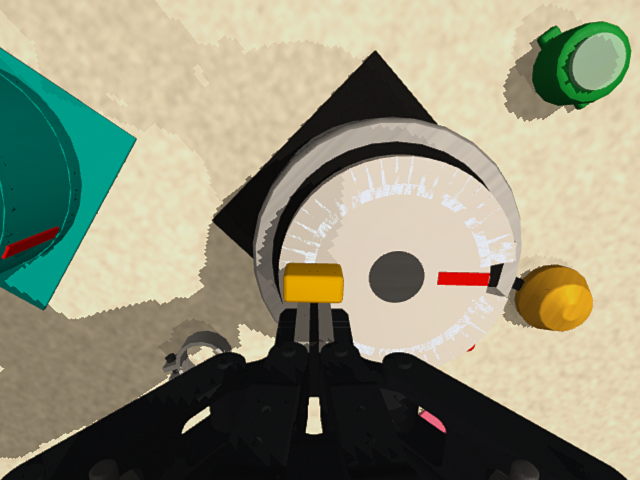

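The fingers are at the tab's side (row ~303) and just touching. Now I'll push it round the arc.

Call:
arm_command(
  increments=[
    [[0,-0.08,-0.23,0.05],[0,-0.08,-0.18,0.05],[0,-0.08,-0.18,0.05],[0,-0.08,-0.18,0.05],[0,-0.08,-0.18,0.05],[0,-0.08,-0.18,0.05],[0,-0.08,-0.18,0.05],[0,-0.08,-0.18,0.05],[0,-0.08,-0.18,0.05],[0,-0.08,-0.18,0.05],[0,-0.08,-0.18,0.05],[0,-0.08,-0.18,0.05],[0,0,0,0]],
  ],
)

```text
time: 6.68
eef_pos: [0.4938, -0.004, 0.1047]
tcp_rot: [0.419, 0.569, -0.419, 0.57]
contact_force: [2.3, -2.9, -2.3]
opening: -0.0
```

```bash
python3 - <<'E'
from h import *
import cv2
st=sensors.get_state();print(st['time'],st['eef_pos'],st['contact_force']);M=R.from_quat(st['tcp_rot']).as_matrix()
d=(st['eef_pos']-[.522,.023,.1]);print('tool rel axis',M.T@d,'yaw of tool y',np.degrees(np.arctan2(M[1,1],M[0,1])))
im=optics.read_camera('wrist');cv2.imwrite('pics/w4.png',im)
im=optics.read_camera('scene')[200:320,250:390];cv2.imwrite('pics/s4.png',cv2.resize(im,None,fx=5,fy=5,interpolation=cv2.INTER_CUBIC))
E
```

```text
6.675 [ 0.49376822 -0.00403072  0.10466005] [ 2.32360242 -2.88240808 -2.25606587]
tool rel axis [-0.00469171 -0.03497725  0.01743528] yaw of tool y 17.276822446411735
```

View pics/w4.png

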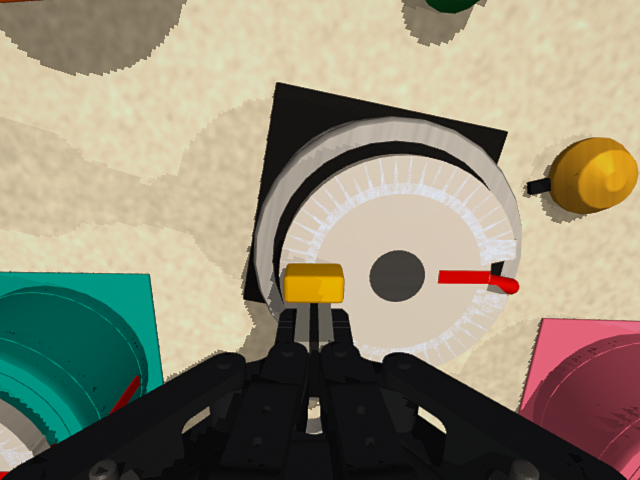

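View pics/s4.png

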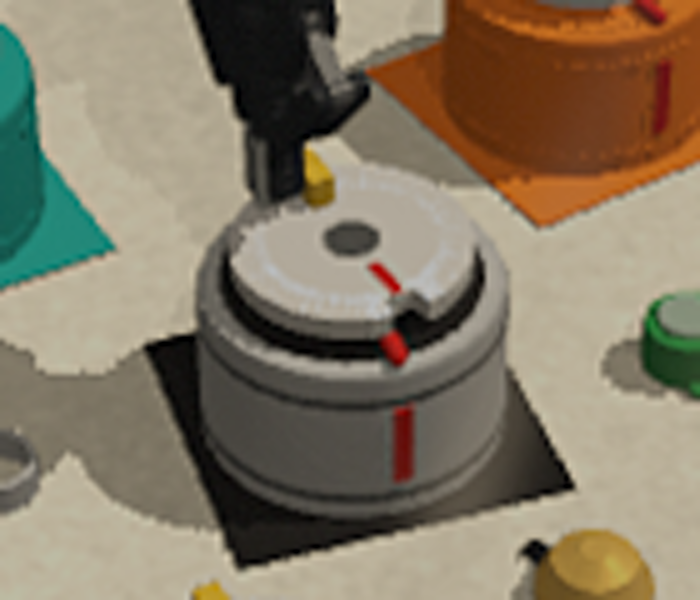

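```bash
cat >> h.py <<'E'
def ang(K,W,cen,at,zc,z):
    a=onz(K,W,cen,zc);b=onz(K,W,at,z);d=b-a;return a.round(4),np.hypot(*d[:2]).round(4),np.degrees(np.arctan2(d[1],d[0])).round(2)
E
cat > m.py <<'E'
from h import *
import cv2
def run(name,zl):
    st=sensors.get_state();im=optics.read_camera('wrist');K,W=cam('wrist',st);cv2.imwrite(name,im)
    hsv=cv2.cvtColor(im,cv2.COLOR_BGR2HSV)
    red=(((hsv[...,0]<5)|(hsv[...,0]>175))&(hsv[...,1]>190)&(hsv[...,2]>90)).astype(np.uint8)
    n,l,s,c=cv2.connectedComponentsWithStats(red)
    for i in range(1,n):
        if s[i,4]>30: 
            at=(c[i][1],c[i][0]);print(s[i],at,[(z,)+tuple(onz(K,W,at,z).round(4)) for z in(zl,.088)])
            for z in (zl,.086):
                p=onz(K,W,at,z);d=p-np.array([.522,.023,0]);print('   z',z,'r',np.hypot(*d[:2]).round(4),'ang',np.degrees(np.arctan2(d[1],d[0])).round(2))
E
python3 - <<'E'
import m
m.run('pics/w5.png',.0995)
E
```

```text
[438 271  81  23 981] (np.float64(279.83180428134557), np.float64(478.881753312946)) [(0.0995, np.float64(0.5576), np.float64(0.0314), np.float64(0.0995)), (0.088, np.float64(0.5644), np.float64(0.0283), np.float64(0.088))]
   z 0.0995 r 0.0365 ang 13.27
   z 0.086 r 0.0438 ang 6.29
[110 376  30  37 285] (np.float64(394.04561403508774), np.float64(127.0982456140351)) [(0.0995, np.float64(0.4209), np.float64(-0.0734), np.float64(0.0995)), (0.088, np.float64(0.417), np.float64(-0.0846), np.float64(0.088))]
   z 0.0995 r 0.1397 ang -136.36
   z 0.086 r 0.1522 ang -133.95
[  0 472   8   8  38] (np.float64(474.2894736842105), np.float64(2.5526315789473686)) [(0.0995, np.float64(0.3661), np.float64(-0.1435), np.float64(0.0995)), (0.088, np.float64(0.3579), np.float64(-0.1602), np.float64(0.088))]
   z 0.0995 r 0.2281 ang -133.12
   z 0.086 r 0.2491 ang -131.64
```

Call:
arm_command(
  increments=[
    [[0,-0.08,-0.18,0.05],[0,-0.08,-0.18,0.05],[0,-0.08,-0.18,0.05],[0,-0.05,-0.11,0.03],[0,0,0,0],[0,0,0,0]],
  ],
)

```text
time: 7.58
eef_pos: [0.4889, 0.0021, 0.1046]
tcp_rot: [0.469, 0.529, -0.469, 0.53]
contact_force: [3.2, -3.4, 1.1]
opening: 0.005
```

```bash
python3 - <<'E'
from h import *
import cv2
st=sensors.get_state();print(st['time'],st['eef_pos'],st['contact_force']);M=R.from_quat(st['tcp_rot']).as_matrix()
d=(st['eef_pos']-[.522,.023,.1]);print('tool rel axis',M.T@d,'yaw of tool y',np.degrees(np.arctan2(M[1,1],M[0,1])))
im=optics.read_camera('wrist')
cv2.imwrite('pics/w6.png',cv2.resize(im[230:340,370:540],None,fx=4.7,fy=4.7,interpolation=cv2.INTER_CUBIC))
im=optics.read_camera('scene')[200:320,250:390];cv2.imwrite('pics/s6.png',cv2.resize(im,None,fx=5,fy=5,interpolation=cv2.INTER_CUBIC))
E
```

```text
7.575 [0.48893552 0.00206986 0.10461883] [ 3.23501595 -3.39222473  1.13337786]
tool rel axis [-0.00463925 -0.03535295  0.01677233] yaw of tool y 6.957392089979299
```

View pics/w6.png

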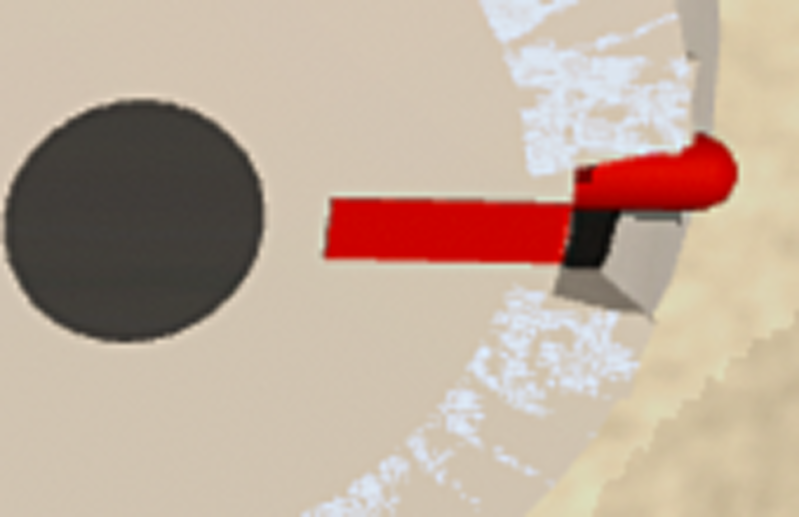

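View pics/s6.png

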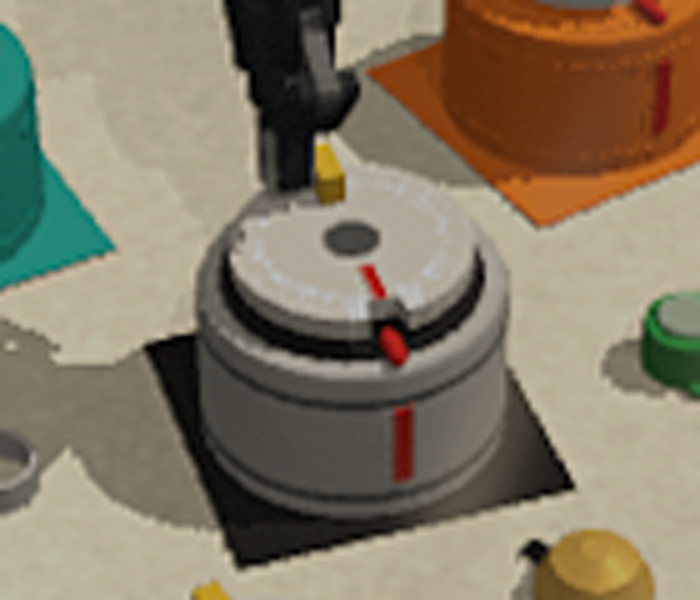

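```bash
python3 - <<'E'
from h import *
st=sensors.get_state();K,W=cam('wrist',st)
f=lambda x,y:(230+y/4.7-.4,370+x/4.7-.4)
cen=f(135,220)
print('line',ang(K,W,cen,f(328,228),.0995,.0995),ang(K,W,cen,f(568,235),.0995,.0995))
for p in [(710,172),(590,188),(650,180)]:
  print('pin',[ang(K,W,cen,f(*p),.0995,z) for z in (.084,.088)])
K,W=cam('top');t=lambda x,y:(205+y/6-.4,270+x/6-.4)
print('top',[ang(K,W,t(252,203),t(243,84),.0995,z) for z in(.084,.088)])
K,W=cam('scene');g=lambda x,y:(215+y/5-.4,260+x/5-.4)
print('scene',[ang(K,W,g(301,163),g(345,273),.0995,z) for z in(.084,.088)])
g=lambda x,y:(200+y/5-.4,250+x/5-.4)
print('scene now',[ang(K,W,g(352,239),g(*q),.0995,z) for q,z in[((369,268),.0995),((378,291),.0995),((394,345),.084),((396,347),.088),((330,158),.1155)]])
E
```

```text
line (array([0.5232, 0.0228, 0.0995]), np.float64(0.0178), np.float64(4.34)) (array([0.5232, 0.0228, 0.0995]), np.float64(0.04), np.float64(4.76))
pin [(array([0.5232, 0.0228, 0.0995]), np.float64(0.0613), np.float64(5.72)), (array([0.5232, 0.0228, 0.0995]), np.float64(0.0589), np.float64(7.17))]
pin [(array([0.5232, 0.0228, 0.0995]), np.float64(0.0496), np.float64(3.45)), (array([0.5232, 0.0228, 0.0995]), np.float64(0.0474), np.float64(5.2))]
pin [(array([0.5232, 0.0228, 0.0995]), np.float64(0.0554), np.float64(4.71)), (array([0.5232, 0.0228, 0.0995]), np.float64(0.0531), np.float64(6.3))]
top [(array([0.5213, 0.0227, 0.0995]), np.float64(0.0588), np.float64(5.76)), (array([0.5213, 0.0227, 0.0995]), np.float64(0.058), np.float64(5.84))]
scene [(array([0.5224, 0.0235, 0.0995]), np.float64(0.0546), np.float64(6.64)), (array([0.5224, 0.0235, 0.0995]), np.float64(0.059), np.float64(5.16))]
scene now [(array([0.5232, 0.0238, 0.0995]), np.float64(0.0201), np.float64(7.99)), (array([0.5232, 0.0238, 0.0995]), np.float64(0.0352), np.float64(5.22)), (array([0.5232, 0.0238, 0.0995]), np.float64(0.052), np.float64(6.7)), (array([0.5232, 0.0238, 0.0995]), np.float64(0.0577), np.float64(5.53)), (array([0.5232, 0.0238, 0.0995]), np.float64(0.0355), np.float64(-177.4))]
```

The notch and pin agree to about 1.5° in both views (about 5° to spare), so the turn is done. Next I'll back off, lift and move over the lid centre.

Call:
arm_command(
  increments=[
    [[0,0,0.4,0],[0,0,0.6,0],[0,0,0.6,0],[-1.3,0,0,0],[-1.4,0,0,0],[-1.4,0,0,0],[0,1.4,-1.1,0],[0,1.5,-1.1,0],[0,1.5,-1.1,0],[0,0,0,0],[0,0,0,0]],
  ],
)

```text
time: 9.05
eef_pos: [0.5299, 0.0246, 0.1447]
tcp_rot: [0.468, 0.53, -0.469, 0.529]
contact_force: [0.4, -0.2, 0.7]
opening: -0.001
```

```bash
python3 - <<'E'
from h import *
import cv2
st=sensors.get_state();print(st['time'],st['eef_pos'],st['contact_force']);M=R.from_quat(st['tcp_rot']).as_matrix()
d=(st['eef_pos']-[.522,.023,.1]);print('tool rel axis',M.T@d)
im=optics.read_camera('scene')[200:320,250:390];cv2.imwrite('pics/s7.png',cv2.resize(im,None,fx=5,fy=5,interpolation=cv2.INTER_CUBIC))
cv2.imwrite('pics/w7.png',optics.read_camera('wrist'))
E
```

```text
9.05 [0.52989483 0.02464725 0.14466505] [ 0.44326257 -0.21333656  0.70014018]
tool rel axis [-0.04467715  0.00796822 -0.00068428]
```

View pics/s7.png

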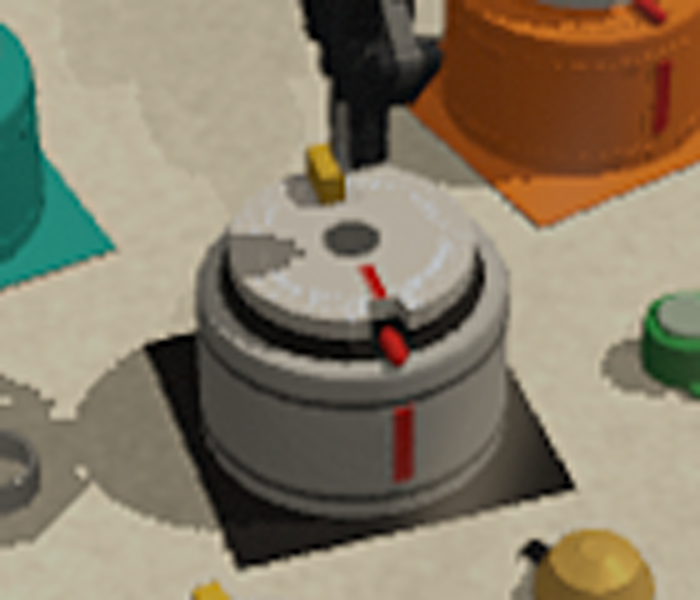

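View pics/w7.png

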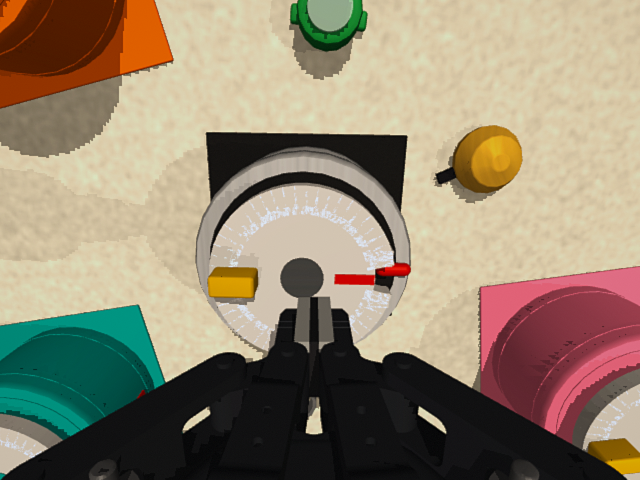

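The scene view shows the lid left where it was pushed, with the red line, notch and pin in line. The hand is above the centre and clear of the tab, so I'll go down.

Call:
arm_command(
  increments=[
    [[1.2,0,0,0],[1.2,0,0,0],[1.0,0,0,0],[0.6,0,0,0],[0,0,0,0]],
  ],
)

```text
time: 9.78
eef_pos: [0.5297, 0.0244, 0.1045]
tcp_rot: [0.469, 0.53, -0.469, 0.529]
contact_force: [0.8, -0.8, 0.2]
opening: 0.003
```

Call:
arm_command(
  increments=[
    [[0.15,0,0,0],[0.15,0,0,0],[0.15,0,0,0],[0.15,0,0,0],[0.1,0,0,0],[0,0,0,0]],
  ],
)

```text
time: 10.52
eef_pos: [0.5304, 0.0244, 0.099]
tcp_rot: [0.469, 0.529, -0.469, 0.529]
contact_force: [-2.9, 0.6, 4.9]
opening: 0.009
```

Call:
arm_command(
  increments=[
    [[0.1,0,0,0],[0.1,0,0,0],[0.1,0,0,0],[0.1,0,0,0],[0,0,0,0]],
  ],
)

```text
time: 11.15
eef_pos: [0.5304, 0.0244, 0.0947]
tcp_rot: [0.469, 0.529, -0.469, 0.529]
contact_force: [-1.6, -0.0, 4.9]
opening: 0.001
```

Past the pin's top (0.0980) with a steady 5 N, so the notch has cleared the pin.

Call:
arm_command(
  increments=[
    [[0.1,0,0,0],[0.1,0,0,0],[0.1,0,0,0],[0.05,0,0,0],[0,0,0,0]],
  ],
)

```text
time: 11.78
eef_pos: [0.5304, 0.0244, 0.0911]
tcp_rot: [0.469, 0.529, -0.469, 0.529]
contact_force: [-2.9, 0.4, 5.0]
opening: -0.001
```

Call:
arm_command(
  increments=[
    [[0.05,0,0,0],[0.05,0,0,0],[0,0,0,0]],
  ],
)

```text
time: 12.15
eef_pos: [0.5304, 0.0244, 0.0905]
tcp_rot: [0.469, 0.529, -0.469, 0.529]
contact_force: [-2.7, 0.1, 7.1]
opening: 0.002
```

Call:
arm_command(
  increments=[
    [[0.05,0,0,0],[0.05,0,0,0],[0,0,0,0]],
  ],
)

```text
time: 12.52
eef_pos: [0.5304, 0.0244, 0.0903]
tcp_rot: [0.469, 0.529, -0.469, 0.529]
contact_force: [-4.5, -0.0, 11.3]
opening: -0.004
```

Call:
arm_command(
  increments=[
    [[0.05,0,0,0],[0.05,0,0,0],[0,0,0,0]],
  ],
)

```text
time: 12.9
eef_pos: [0.5305, 0.0244, 0.0902]
tcp_rot: [0.469, 0.53, -0.469, 0.529]
contact_force: [-6.4, 0.7, 15.2]
opening: -0.001
```

Call:
arm_command(
  increments=[
    [[-0.3,0,0,0],[-0.5,0,0,0],[-1,0,0,0],[-2,0,0,0],[-3,0,0,0],[-3,0,0,0],[-3,0,0,0],[0,0,0,0],[0,0,0,0]],
  ],
)

```text
time: 14.02
eef_pos: [0.5297, 0.0245, 0.2149]
tcp_rot: [0.469, 0.53, -0.469, 0.529]
contact_force: [-0.3, -0.2, -1.5]
opening: -0.001
```

```bash
python3 - <<'E'
from h import *
import cv2
st=sensors.get_state();print(st['time'],st['eef_pos'],st['contact_force'])
im=optics.read_camera('scene')[200:320,250:390];cv2.imwrite('pics/s8.png',cv2.resize(im,None,fx=5,fy=5,interpolation=cv2.INTER_CUBIC))
cv2.imwrite('pics/w8.png',optics.read_camera('wrist'))
E
```

```text
14.025 [0.52967867 0.0244519  0.2148503 ] [-0.34036881 -0.22195932 -1.51878738]
```

View pics/s8.png

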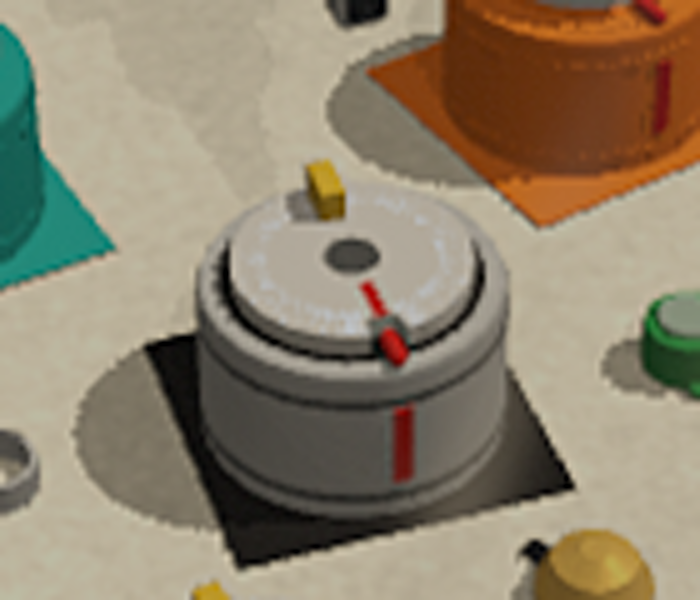

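View pics/w8.png

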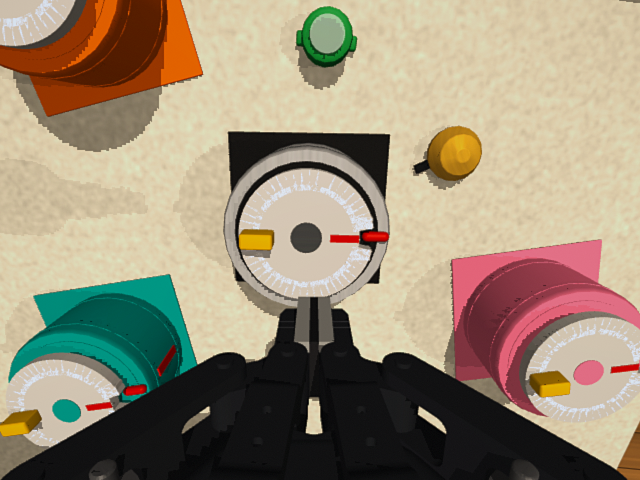

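The lid now sits down in the canister with the pin standing in the notch (wrist view: pin at (237, 375), red line in line with it). The centre circle in the scene crop dropped about 17/5 px. The hand is clear.

```bash
python3 -c "
from plant import ctrl
print(ctrl.sign_off())"
```

```text
the job is handed in; nothing more can be done
None
```

The steel canister is closed: the notch stands over the red pin, the lid is fully home, and I've handed the job in.

- **Turning:** with the shut fingertips I pushed the yellow tab about 0.78 rad clockwise. Before pressing, the camera angles put the notch within about 1.5° of the pin; about 5° is allowed. Those readings scattered: the lid read 4.3–8° depending on the view and the pin 3.5–7°.
- **Pressing:** I pressed near the lid's centre at a steady 5 N or so. It passed the pin's height freely and stopped at a fingertip height of 0.0905 to 0.0902 m, where home is 0.0905 m. The force rose to about 15 N there, so it had reached the hard stop.
- **Last check:** after raising the hand about 12 cm clear, the scene and wrist views show the lid seated with the pin in the notch. The light, clamp, bell and look-alike canisters visible there look undisturbed; the multitool, spoke wrench, pump and oil were out of those views, and I did not recheck them. The arm clock read about 14 s.

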